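# Shut and bolt the reference block locker

### The job

Push the lid of the grey locker fully shut with your fingertips. Then hold the spring catch bar down with one fingertip and, keeping it down all the way, push the bolt's lug with the other fingertip until the bolt is fully home through the lid's eye; then let go so that the catch springs back up and locks it. Grasp and lift nothing, and leave everything else where it stands.

Things in the scene. Friction and masses are not known exactly. Their poses are not given: they have to be found in the camera images.
- locker: low grey metal locker fixed to the worktop, 220 mm (own x, hinge at the +x end) by 200 mm (own y); origin: centre of its underside; yaw up to 0.35 rad. Rear: a tray, walls 41 mm high, under a hinged lid. Front (own x -110 to -26 mm): a deck 26 mm high with the catch bar in front and the bolt behind it. With the lid shut only the catch bar and the bolt's lug stand higher than 52 mm.
- lid (a joint): aluminium lid, angle in rad: 0 fully shut on its stop, positive = open (starts ajar, 0.45 to 0.8). Hinge line along own y at own x +110, z 44 mm; plate 196 mm wide, 6 mm thick, reaching 133 mm forward of the hinge (a tongue: 158 mm). Stays where it is left (stiff hinge, 0.25 N m); pushing straight down on its top face shuts it. It cannot shut on a shot bolt.
- lid_top (a point): point on the lid's top (outer) face, in the middle of its width, 90 mm forward of the hinge line; moves with the lid; 47 mm above the worktop when shut. The eye for the bolt hangs under the lid's front tongue, at locker x -40, y +55 mm when shut.
- bolt (a joint): steel bolt, slide in m along the locker's +y: 0 drawn back (start), 0.030 fully home against its stop, its end then through the lid's eye. About 1.5 N of friction. The catch's tooth locks it in notches every 10 mm (1 mm of play) unless the catch is pressed more than 5 mm. It runs at locker x -40 mm in guides at y -60, +35 and +75 mm, tops 52 mm high.
- bolt_lug (a point): centre of the bolt's upright push lug, a steel block 28 mm (locker x) by 10 mm (locker y) by 30 mm high; the point is 69 mm, the lug's top 84 mm above the worktop; moves with the bolt; at locker x -40, y -15 mm when drawn back. It is pushed on its -y face.
- catch (a joint): spring catch, travel in m, positive downwards: 0 sprung up (start), 0.010 pressed to its stop. Spring force about 3 N at the top, 6 N at the bottom. The bolt is free beyond 0.005. At both ends of the bolt's travel the catch springs back up when let go.
- catch_top (a point): centre of the top face of the catch, a dark ribbed flat bar 26 mm wide (locker x) and 96 mm long (locker y, alongside the bolt), so that a fingertip can slide along it while pressing; 72 mm above the worktop at rest, 62 mm fully down; at locker x -90, y -10 mm, i.e. 50 mm in front of the lug.
- block_inside: plain round steel block, 64 mm across, 16 mm high, lying loose inside the locker; stays there (origin: centre of the underside)
- piece_inside: plain round steel piece, 42 mm across, 16 mm high, lying loose inside the locker; stays there (origin: centre of the underside)
- piece_deck: small round steel piece, 30 mm across, 20 mm high, standing loose on the left end of the locker's front deck; stays there (origin: centre of the underside)
- vial: small capped vial standing on the worktop, 21 mm across, 40 mm high; bystander (origin: centre of the underside)
- vee: dark vee block on the worktop, 32 x 40 x 22 mm; bystander (origin: centre of the underside)

How it is judged (in metres and radians):
On the way, in this order (a step that is already met when the one before it is completed fails the run):
1. the lid is shut while the bolt is still drawn back (value of joint lid below 0.03 rad and value of joint bolt below 0.004 m), for 0.1 s.
2. the catch is held down with the lid shut and the bolt still drawn back (value of joint lid below 0.03 rad and value of joint catch above 0.005 m and value of joint bolt below 0.006 m), for 0.05 s.
3. the bolt is fully home with the catch still held down (value of joint lid below 0.03 rad and value of joint catch above 0.0045 m and value of joint bolt above 0.028 m), for 0.05 s.
At the end, for the whole second after the job is handed in: lid shut (within 0.03 rad), bolt fully home (within 2 mm of its stop), catch sprung up again (within 2 mm of its rest) (value of joint lid below 0.03 rad and value of joint bolt above 0.028 m and value of joint catch below 0.002 m); the robot touches nothing.
It fails at once if the catch was let up while the bolt was between its ends (value of joint bolt between 0.0045 and 0.0265 m and value of joint catch below 0.0035 m).
It fails at once if the bolt was shot before the lid was shut (value of joint bolt above 0.006 m and value of joint lid above 0.08 rad).
It fails at once if a loose thing was lifted, carried or knocked away (distance of any of block_inside, piece_inside, piece_deck, vial, vee from where it was at the start of the episode above 0.02 m).
It also fails if it takes over 42 s, if anything falls off the work surface, if the arm or the gripper's body presses on something with over 40 N, if the wrist force passes 120 N, or if a joint passes its speed limit or range.

### The arm

A 6-joint arm with a two-finger parallel gripper is mounted at the origin on a cart in front of the work surface, level with it; the furniture and walls round the work are solid. World frame = base frame: x ahead of the robot, y to its left, z up, the work surface at z = 0. Lengths are in mm, angles in rad, forces in N, time in s.
With the tool pointing down it reaches from about 325 to 750 mm from the base axis. Payload 7.6 kg.
Tool frame: the origin (TCP) lies at the very end of the fingers, on their centre line; the grasp point (between the pads) lies 19 mm behind it; z points along the fingers, y is the line along which they close (so a half turn about z gives the same grasp; the last joint's range is limited). The gripper opens to 85 mm and grips with 20 to 120 N. Pads are 22 mm wide; open, the fingers measure 114 mm over their backs; the gripper's body (76 mm by 85 mm) begins 54 mm behind the grasp point. The pads swing forward as they close: fully open they stand 13 mm farther back than shut.
Start: joints at [-1.29, 0.052, 1.401, -0, 1.689, -0.07], TCP at [180.442, -493.041, 199.123] pointing down, gripper open.
Joint ranges: [-2.9, 2.9], [-0.91, 2.17], [0.12, 2.37], [-1.06, 4.2], [0.26, 2.73], [-2.93, 2.93]. Speed limits (rad/s): [2.57, 2.57, 3.01, 3.14, 3.14, 3.14].

### API

Orientations are given as a unit quaternion [w, x, y, z].
In Python, from rig import bot, capture gives the robot as it stands.
- The arm moves only by the shell command python3 -m crank 'ROWS' [OPENING]. ROWS is JSON, a list of rows, each a list of 4 numbers: the shift along the tool's x, y, z in mm, then the turn about the tool's z in degrees. A call has 1 to 5 rows; each row is the pose to reach, as a shift and turn from the pose commanded when the call began, along the tool's axes at that moment; what a row does not reach only later rows make up. A row lasts 1/12 s, in which the tool goes at most 41.7 mm and 7.16 degrees, less where a joint would pass 70% of its speed; a pose out of reach is approached as far as the arm can. A call with a gripper value outside its range is refused whole. OPENING is the opening, from 0 (shut) to 1 (fully open), set as the call begins (- or left out, the last holds). The fingers move at their own pace and stop on an object; the grip force is fixed at half the most. Time passes only in rows, so rows that repeat a pose let the fingers close. It gives the time, the measured TCP pose, the force, the opening and the grip force at its end, in the units of the state.
- bot.observe(): the state, without advancing time (a new reading comes with each control period).
- capture(name): name is "scene" or "top"; returns a dict with "image" (384x512x3 uint8, red, green, blue), "fx", "fy", "cx", "cy" (pixels), "dist" ([k1, k2, p1, p2, k3] as OpenCV has them; the pictures are not rectified), "R" (3x3) and "t" (3): a world point X has camera coordinates R X + t. Camera axes: x right, y down, z forward; pixel columns grow to the right and rows downward; lengths in mm; the calibration is good to about 2 mm. A picture is of the moment at which its call begins. There is no depth.
- bot.close_job(): hands the job in; it is judged then, once.
The state is a dict: "time": time; "joint_pos": joint angles; "joint_vel": joint speeds; "effort": joint torques, N m; "ee_pos": TCP position; "ee_rot": TCP orientation; "force": force on the tool from outside, world axes, zero at the start; "ft_torque": the same for the moment, N m; "opening": finger opening in mm; "finger_force": force on a finger pad.
Only numpy, scipy, OpenCV 4.12 (cv2) and the standard library are available. Lean on these libraries where they do the work, as an engineer would, in place of code of your own. Each camera call takes 0.05 s, during which the arm holds its last target. There are 200 camera calls.

## Working session

There is one attempt and no reset: what is moved stays moved. The work goes in short steps, Python scripts to look and compute and a shell command to move; the robot and the scene stay as the last step left them, time stands still between calls to the robot, and variables do not carry over. Pictures are saved under pics/ and viewed, at most 10 in all, crops included, and the job is handed in when it is done.

```bash
mkdir -p pics; ls
python3 - <<'E'
from rig import bot,capture
import cv2,pickle
d={}
for n in("scene","top"):
    c=capture(n);d[n]=c;cv2.imwrite(f"pics/{n}0.png",cv2.resize(c["image"][:,:,::-1],(800,600),interpolation=cv2.INTER_CUBIC))
    print(n,c["fx"],c["fy"],c["cx"],c["cy"],c["dist"],c["R"],c["t"])
pickle.dump(d,open("cal.pkl","wb"))
o=bot.observe();print(o["time"],o["ee_pos"],o["ee_rot"],o["force"],o["opening"])
E
```

```text
pics
scene 461.60388666104325 461.60388666104325 253.90284220231666 191.22849866074938 [-0.00261828  0.          0.          0.          0.        ] [[-0.79170428 -0.61083436  0.00925892]
 [-0.43620805  0.55462981 -0.70859602]
 [ 0.42769952 -0.56503731 -0.70555365]] [377.26184678 359.40113631 930.54883986]
top 380.5656121145469 380.5656121145469 247.1540056507513 195.23048448214433 [-0.0397903  0.         0.         0.         0.       ] [[ 1.29440560e-02 -9.99916221e-01 -4.23499574e-05]
 [-9.72622106e-01 -1.25809016e-02 -2.32051630e-01]
 [ 2.32031657e-01  3.04487979e-03 -9.72703469e-01]] [-152.5745164   577.07071976  841.18930896]
0.1 [ 180.36896271 -492.70716142  198.34643091] [-7.17786389e-04  9.84650948e-01  1.74533640e-01 -5.49769859e-05] [-0.41411494 -0.08217516 -0.72012617] 85.56889255674844
```

View pics/scene0.png

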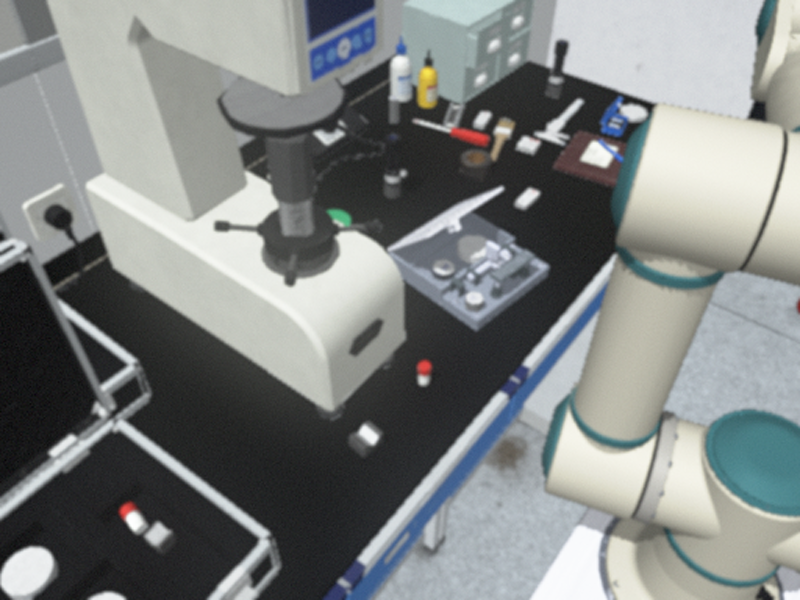

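View pics/top0.png

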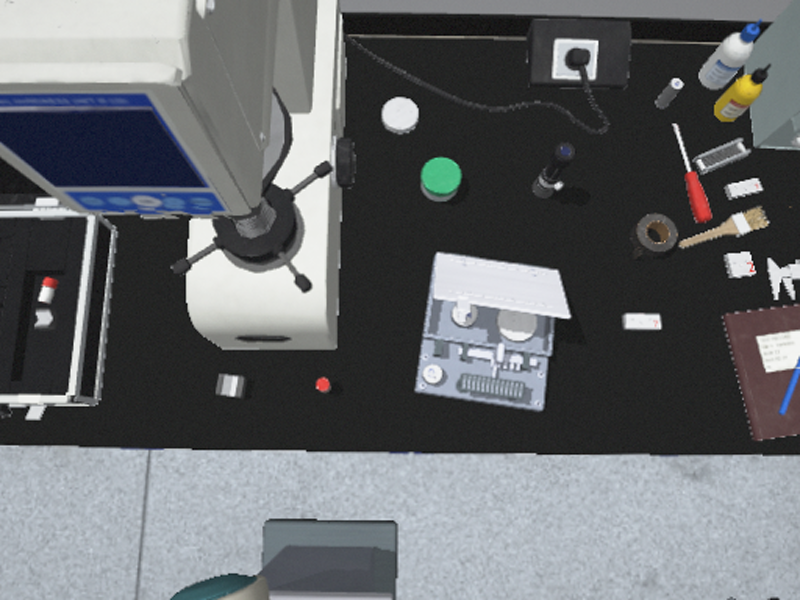

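Scene: locker at about (470,260), lid ajar. Top: locker at (485,335), its front edge running from (416,391) to (545,410), the catch at (492,387) and the lug near (500,365). I need enlarged crops next.

Run:
```python
import cv2,pickle
d=pickle.load(open("cal.pkl","rb"))
a=d["top"]["image"][155:270,255:375,::-1];cv2.imwrite("pics/topc.png",cv2.resize(a,None,fx=5,fy=5,interpolation=cv2.INTER_CUBIC))
a=d["scene"]["image"][112:217,242:362,::-1];cv2.imwrite("pics/scenec.png",cv2.resize(a,None,fx=5,fy=5,interpolation=cv2.INTER_CUBIC))
```

```text
(no output)
```

View pics/topc.png

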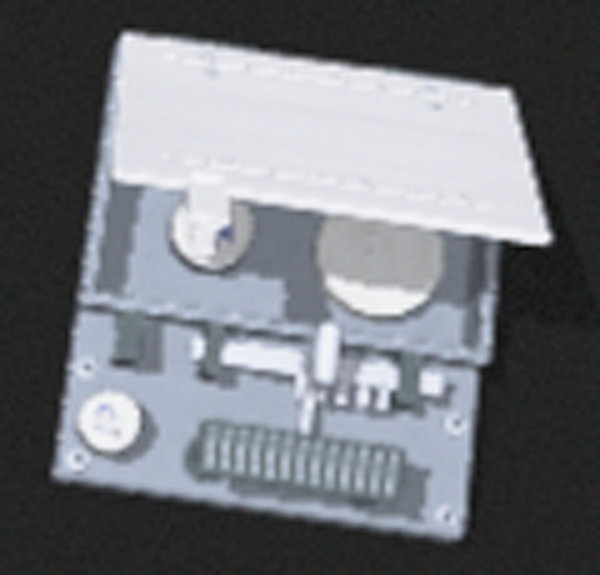

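View pics/scenec.png

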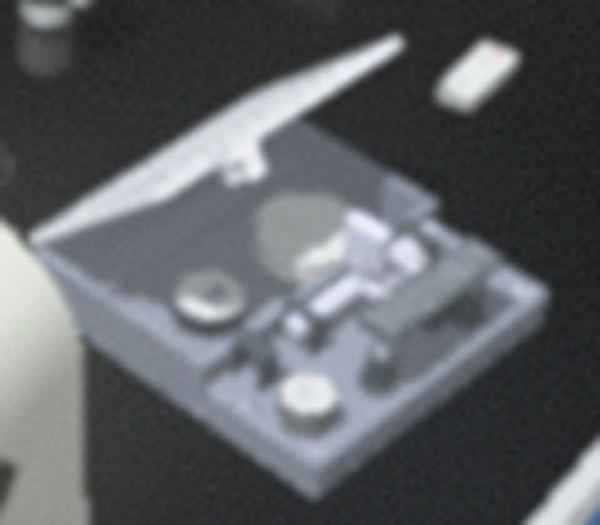

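Top crop: catch centre (302,460), lug (327,352), deck front corners (53,472) and (463,538). Scene crop: catch centre (433,288), lug (368,240), deck corners (315,472) and (550,293).

```bash
cat > geo.py <<'E'
import pickle,cv2,numpy as np
from scipy.optimize import least_squares
d=pickle.load(open("cal.pkl","rb"))
off={"top":(255,155),"scene":(242,112)}
def K(c): return np.array([[c["fx"],0,c["cx"]],[0,c["fy"],c["cy"]],[0,0,1]])
def proj(n,X):
    c=d[n];return cv2.projectPoints(np.array(X,float).reshape(-1,3),cv2.Rodrigues(c["R"])[0],c["t"],K(c),c["dist"])[0].reshape(-1,2)
def full(n,p): return np.array(p)/5+off[n]
def tri(p,q):
    f=lambda X:np.r_[proj("top",X)[0]-p,proj("scene",X)[0]-q]
    r=least_squares(f,[450,-180,40]);return r.x,np.abs(r.fun).max()
E
python3 - <<'E'
from geo import *
L=lambda r,w,a:[110-r*np.cos(a)-3*0,w,44+r*np.sin(a)]
P=[("catch",lambda a:[-90,-10,72],(302,460),(433,288)),
("lug",lambda a:[-40,-15,84],(327,352),None),("lug",lambda a:[-40,-15,69],None,(368,240)),
("dl",lambda a:[-110,100,26],(53,472),(315,472)),("dr",lambda a:[-110,-100,26],(463,538),(550,293)),
("hl",lambda a:[110,98,44],(122,35),(35,240)),("hr",lambda a:[110,-98,44],(515,90),None),
("fl",lambda a:L(133,98,a),(113,180),None),("fr",lambda a:L(133,-98,a),(552,243),(402,40))]
def res(v):
    x,y,t,a=v;o=[]
    for n,m,p,q in P:
        X=np.array(m(a));X=[x+X[0]*np.cos(t)-X[1]*np.sin(t),y+X[0]*np.sin(t)+X[1]*np.cos(t),X[2]]
        for k,s in(("top",p),("scene",q)):
            if s: o.append(proj(k,X)[0]-full(k,s))
    return np.array(o)
r=least_squares(lambda v:res(v).ravel(),[450,-180,-.15,.6],loss="soft_l1")
print(r.x);print(res(r.x).round(1))
x,y,t,a=r.x
for n,X in dict(catch=[-90,-10,72],lug=[-40,-15,69],eye=[-40,55,47],lidtop=[20,0,47]).items():
    print(n,x+X[0]*np.cos(t)-X[1]*np.sin(t),y+X[0]*np.sin(t)+X[1]*np.cos(t),X[2])
for n,p,q in[("catch",(302,460),(433,288)),("piece",(110,418),(308,392)),("dl",(53,472),(315,472)),("dr",(463,538),(550,293)),("fr",(552,243),(402,40))]:
    print(n,tri(full("top",p),full("scene",q)))
E
```

```text
[ 5.47955900e+02 -3.06620436e+02 -1.44907103e-01  1.20136046e+02]
[[-0.3 -0.1]
 [-0.2 -0.4]
 [ 0.3 -0.2]
 [-0.3  0.4]
 [ 0.2  0.5]
 [ 0.4 -1.2]
 [ 0.2  0.2]
 [ 0.  -0.6]
 [ 0.3  0.2]
 [-0.6 -0.2]
 [-0.6  1. ]
 [-0.5 -0.8]
 [-0.3  0.2]
 [ 0.2  0.2]]
catch 457.45515573916515 -303.5195832452649 72
lug 506.2091194347374 -315.6872051974308 69
eye 516.317154895779 -246.42085247752556 47
lidtop 567.7462865077365 -309.50844572405816 47
catch (array([ 457.32028888, -304.58236982,   69.92497848]), np.float64(0.08070320635920325))
piece (array([ 478.66046521, -217.72682638,   45.33249745]), np.float64(0.11740431281589281))
dl (array([ 454.85688203, -191.7806754 ,   20.6877797 ]), np.float64(0.1660407062743161))
dr (array([ 425.03127132, -389.97045387,   23.44643398]), np.float64(0.19110158820507195))
fr (array([ 547.55640206, -406.10440293,  135.05580729]), np.float64(0.1079661862318062))
```

```bash
cat >> geo.py <<'E'
LX,LY,LT=547.96,-306.62,-.1449
def go(ox,oy,z,yaw=None):
    "shift in tool axes to locker point ox,oy at height z; turn so that tool x is along locker +y"
    from rig import bot
    from scipy.spatial.transform import Rotation as Rn
    o=bot.observe();w,a,b,c=o["ee_rot"];R=Rn.from_quat([a,b,c,w]).as_matrix()
    g=np.array([LX+ox*np.cos(LT)-oy*np.sin(LT),LY+ox*np.sin(LT)+oy*np.cos(LT),z])
    tx=np.arctan2(R[1,0],R[0,0]);want=LT+np.pi/2
    e=o["ee_pos"]-np.array([LX,LY,0]);
    own=(e[0]*np.cos(LT)+e[1]*np.sin(LT),-e[0]*np.sin(LT)+e[1]*np.cos(LT),e[2])
    print("own",np.round(own,1),"shift",(R.T@(g-o["ee_pos"])).round(1),"turn",round(-np.degrees(want-tx),1),"F",np.round(o["force"],1),"open",round(o["opening"],1),"t",o["time"])
E
python3 -m crank '[[40,-4,0,-7],[80,-8,0,-14],[120,-11,0,-21],[160,-15,0,-28],[200,-18,0,-35]]' 0
python3 -c "from geo import *;go(25,0,160)"
```

```text
time: 0.52
ee_pos: [363.4, -406.1, 198.8]
ee_rot: [-0.0, 0.885, 0.465, -0.0]
force: [0.6, -1.0, 0.6]
opening: 25.4
finger_force: 0.0
own [-168.2 -125.1  198.8] shift [197.7 117.9  38.8] turn -26.3 F [ 0.6 -1.   0.6] open 25.4 t 0.5167
```

```bash
python3 -m crank '[[35,21,0,-6],[70,42,0,-12],[105,63,0,-18],[140,84,0,-23],[175,105,0,-26]]' 0 >/dev/null
python3 -m crank '[[0,0,0,0]]' 0 >/dev/null; python3 -c "from geo import *;go(25,0,155)"
```

```text
own [  6.8 -11.9 196.3] shift [11.8 18.2 41.3] turn -0.1 F [-1.2  0.3 -0.9] open -0.1 t 1.0167
```

```bash
python3 -m crank '[[12,18,20,0],[12,18,45,0],[12,18,58,0],[12,18,65,0],[12,18,72,0]]' 0|grep -E "pos|force"
python3 -m crank '[[0,0,10,0],[0,0,20,0],[0,0,30,0],[0,0,38,0],[0,0,45,0]]' 0|grep -E "pos|force"; python3 -c "from geo import *;go(25,0,50)"
```

```text
ee_pos: [567.4, -315.1, 126.4]
force: [-0.4, -0.0, 0.7]
finger_force: 0.0
ee_pos: [568.0, -315.0, 81.6]
force: [-0.1, -0.5, 2.1]
finger_force: 0.8
own [21.  -5.4 81.6] shift [ 5.5  3.9 31.6] turn -0.6 F [-0.1 -0.5  2.1] open -0.4 t 1.85
```

```bash
python3 -m crank '[[0,0,10,0],[0,0,18,0],[0,0,25,0],[0,0,29,0],[0,0,32,0]]' 0|grep -E "pos|^force"
python3 -m crank '[[0,0,1.5,0],[0,0,3,0],[0,0,4,0],[0,0,4,0]]' 0|grep -E "pos|^force"
```

```text
ee_pos: [567.7, -314.7, 49.2]
force: [-0.4, 0.5, 1.4]
ee_pos: [568.1, -315.0, 46.2]
force: [-0.4, -0.6, 1.4]
```

```bash
python3 -m crank '[[0,0,1,0],[0,0,2,0],[0,0,2,0],[0,0,2,0]]' 0|grep -E "pos|^force"
python3 - <<'E'
from geo import *
from rig import capture
c=capture("scene")["image"][112:217,242:362,::-1]; b=capture("top")["image"][155:270,255:375,::-1]
f=lambda a:cv2.resize(a,(400,383),interpolation=cv2.INTER_CUBIC)
cv2.imwrite("pics/lid.png",np.hstack([f(c),f(b)]))
E
```

```text
ee_pos: [568.0, -315.0, 44.1]
force: [-0.5, 0.1, 1.3]
```

View pics/lid.png

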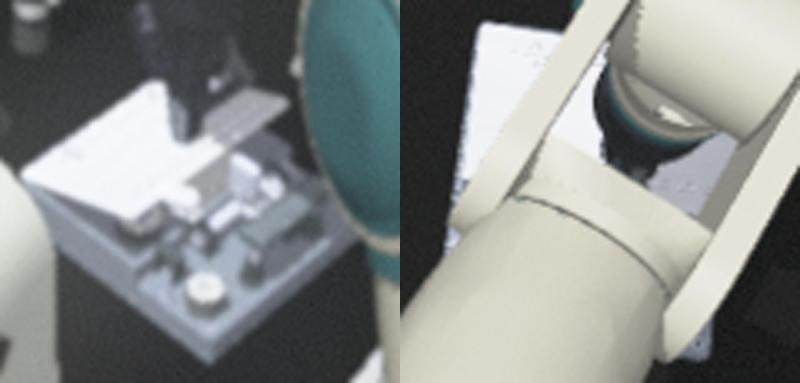

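The lid is down to a small angle (front corner at (130,220) in the left panel), but the force is still only hinge friction, so it isn't on its stop yet. I'll creep on.

```bash
for i in 1 2 3; do python3 -m crank '[[0,0,1,0],[0,0,2,0],[0,0,2,0]]' 0|grep -E "pos|^force"; done
```

```text
ee_pos: [567.9, -314.9, 41.9]
force: [-0.3, 0.3, 1.0]
ee_pos: [567.9, -314.9, 39.8]
force: [-0.7, -0.4, 1.0]
ee_pos: [567.9, -314.8, 37.8]
force: [0.4, -0.2, 1.5]
```

```bash
for i in 1 2 ; do python3 -m crank '[[0,0,1,0],[0,0,2,0],[0,0,2,0]]' 0|grep -E "pos|^force"; done
python3 - <<'E'
from geo import *
from rig import capture
c=capture("scene")["image"][112:217,242:362,::-1]
a=cv2.resize(c,None,fx=5,fy=5,interpolation=cv2.INTER_CUBIC)
# predicted lid front corner (own x -23,y98,z47/41), per angle
for ang,col in((0,(0,0,255)),(.1,(0,255,0))):
    P=[]
    for w in(98,-98):
        X=[110-133*np.cos(ang)-3*np.sin(ang)*-1,w,44+133*np.sin(ang)+3]
        P.append([LX+X[0]*np.cos(LT)-X[1]*np.sin(LT),LY+X[0]*np.sin(LT)+X[1]*np.cos(LT),X[2]])
    q=((proj("scene",P)-off["scene"])*5).astype(int);cv2.line(a,tuple(map(int,q[0])),tuple(map(int,q[1])),col,1)
cv2.imwrite("pics/lid2.png",a)
E
```

```text
ee_pos: [567.9, -314.9, 35.8]
force: [0.1, 0.5, -0.0]
ee_pos: [567.9, -314.9, 33.8]
force: [-0.7, 0.3, 0.7]
```

View pics/lid2.png

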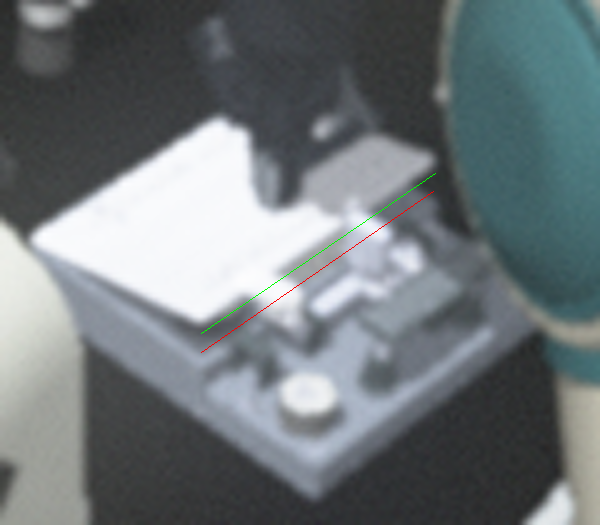

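Run:
```python
from geo import *
for z in(34,60): print(z,((proj("scene",[567.9,-314.9,z])-off["scene"])*5)[0])
from rig import bot
o=bot.observe();print({k:np.round(v,3) for k,v in o.items()})
```

```text
34 [268.71620214 244.75803126]
60 [272.07095176 210.15556882]
{'time': np.float64(4.333), 'joint_pos': array([-0.563,  0.503,  1.197, -0.   ,  1.442, -0.408]), 'joint_vel': array([ 0.   , -0.001, -0.002,  0.001, -0.   , -0.001]), 'effort': array([ 1.4600e-01, -5.3252e+01, -3.3835e+01,  5.8000e-02, -4.2000e-02,
        1.0000e-03]), 'ee_pos': array([ 567.909, -314.859,   33.851]), 'ee_rot': array([-0.  ,  0.76,  0.65, -0.  ]), 'force': array([-0.633,  0.477,  1.061]), 'ft_torque': array([-0.085,  0.054,  0.024]), 'finger_force': np.float64(0.2), 'opening': np.float64(0.049)}
```

The tip shows at about (274,207), which is z≈60, while the reported z is 34. The reported height is about 25 mm low here, so I'll go by force and pictures.

```bash
python3 -m crank '[[0,0,2,0],[0,0,4,0],[0,0,6,0],[0,0,8,0],[0,0,8,0]]' 0|grep -E "pos|^force"; for i in 1 2 ; do python3 -m crank '[[0,0,1,0],[0,0,2,0],[0,0,2,0]]' 0|grep -E "pos|^force"; done
```

```text
ee_pos: [567.7, -314.8, 25.4]
force: [-0.1, 0.2, 0.0]
ee_pos: [567.9, -314.8, 23.9]
force: [-0.5, -0.5, 1.2]
ee_pos: [567.9, -314.9, 21.9]
force: [-1.1, -0.2, 0.7]
```

```bash
for i in 1 2 3 4; do python3 -m crank '[[0,0,0.5,0],[0,0,1,0],[0,0,1,0]]' 0|grep -E "pos|^force"; done
```

```text
ee_pos: [567.9, -314.9, 21.0]
force: [-1.1, 0.1, 0.8]
ee_pos: [567.9, -314.9, 20.0]
force: [-1.7, -0.5, 1.5]
ee_pos: [567.9, -314.9, 19.0]
force: [-1.0, -0.3, 0.7]
ee_pos: [567.9, -314.9, 18.0]
force: [-0.8, -0.3, 0.7]
```

```bash
for i in 1 2 3 4; do python3 -m crank '[[0,0,0.5,0],[0,0,1,0],[0,0,1,0]]' 0|grep -E "pos|^force"; done
python3 - <<'E'
from geo import *
from rig import capture
im=capture("scene")["image"].astype(float).mean(2)
# brightness profile along vertical through left-front lid corner area: column of own y=80 front edge
for w in(85,70):
  g=lambda z,xo:proj("scene",[LX+xo*np.cos(LT)-w*np.sin(LT),LY+xo*np.sin(LT)+w*np.cos(LT),z])[0]
  p=g(47,-23);print("shut edge px",p, "0.1:",g(60,-22.3))
  c=int(round(p[0]));print([(r,int(im[r,c])) for r in range(int(p[1])-10,int(p[1])+8)])
E
```

```text
ee_pos: [567.9, -314.9, 17.0]
force: [-0.2, 0.4, 1.4]
ee_pos: [568.0, -314.9, 16.0]
force: [-0.1, -0.4, 0.6]
ee_pos: [567.9, -314.9, 15.0]
force: [-0.6, 0.1, 0.7]
ee_pos: [568.0, -314.9, 14.8]
force: [-2.1, 0.8, 5.0]
shut edge px [285.65632872 180.18855065] 0.1: [285.74560457 176.55431194]
[(170, 250), (171, 250), (172, 250), (173, 248), (174, 246), (175, 248), (176, 250), (177, 251), (178, 250), (179, 245), (180, 226), (181, 191), (182, 168), (183, 142), (184, 124), (185, 122), (186, 137), (187, 164)]
shut edge px [289.4221158  177.58127711] 0.1: [289.53741809 173.95035642]
[(167, 251), (168, 250), (169, 251), (170, 251), (171, 250), (172, 248), (173, 249), (174, 250), (175, 251), (176, 250), (177, 243), (178, 217), (179, 165), (180, 132), (181, 111), (182, 101), (183, 102), (184, 104)]
```

The lid edge sits on the predicted shut line and the force has risen, so the lid is on its stop. Reported z 14.8 corresponds to a real 47. I'll press a little more, then lift.

```bash
python3 -m crank '[[0,0,1,0],[0,0,1.5,0],[0,0,1.5,0],[0,0,1.5,0]]' 0|grep -E "pos|^force"; python3 -m crank '[[0,0,-10,0],[0,0,-40,0],[0,0,-80,0],[0,0,-80,0]]' 0|grep -E "pos|^force";python3 -m crank '[[0,0,0,0],[0,0,0,0],[0,0,0,0]]' 0.47|grep -E "pos|^force"; python3 -c "from geo import *;go(-65,-45,90)"
```

```text
ee_pos: [568.1, -315.0, 14.7]
force: [-6.6, 3.4, 12.5]
ee_pos: [571.4, -316.9, 102.2]
force: [1.0, -0.0, 2.8]
ee_pos: [567.3, -314.4, 90.9]
force: [-0.6, 0.1, -0.5]
own [20.3 -4.9 90.9] shift [-40.9 -84.9   1.1] turn -0.6 F [-0.6  0.1 -0.5] open 35.8 t 8.2167
```

```bash
python3 -m crank '[[-20,-35,0,0],[-41,-70,0,0],[-41,-85,0,0],[-41,-85,0,0],[-41,-85,0,0]]' - |grep -E "pos|^force|opening"; python3 -c "from geo import *;go(-65,-45,60)"
python3 - <<'E'
from geo import *
from rig import capture
c=capture("scene")["image"][82:202,262:382,::-1]
a=cv2.resize(c,None,fx=5,fy=5,interpolation=cv2.INTER_CUBIC)
cv2.imwrite("pics/pre.png",a)
E
```

```text
ee_pos: [476.8, -342.1, 91.6]
force: [-0.4, -0.5, -0.2]
opening: 39.9
own [-65.3 -45.4  91.6] shift [ 0.3  0.3 31.6] turn -0.7 F [-0.4 -0.5 -0.2] open 39.9 t 8.6333
```

View pics/pre.png

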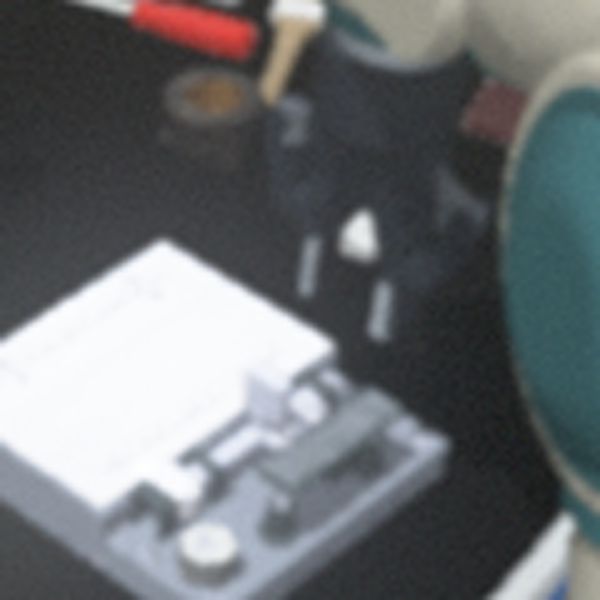

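Lid shut flat; fingertips at crop (305,298) and (378,340), the lug at (268,390), the catch at (335,430).

Run:
```python
from geo import *
def W(x,y,z): return [LX+x*np.cos(LT)-y*np.sin(LT),LY+x*np.sin(LT)+y*np.cos(LT),z]
for ox,p in((-38,(305,298)),(-92,(378,340))):
    q=np.array(p)/5+(262,82)
    for yy in(-45,-34):
        r=least_squares(lambda v:proj("scene",W(v[0],yy,v[1]))[0]-q,[ox,110]);print(yy,r.x)
```

```text
-45 [-35.39602688 115.92019025]
-34 [-43.02431494 126.43114171]
-45 [-85.95024778 116.75633869]
-34 [-92.90744862 127.25619067]
```

```bash
python3 -m crank '[[0,0,20,0],[0,0,35,0],[0,0,40,0],[0,0,40,0]]' - |grep -E "pos|^force"; for i in 1 2 3 4 5 6; do python3 -m crank '[[0,0,1,0],[0,0,2,0],[0,0,2,0]]' -|grep -E "pos|^force"; done
```

```text
ee_pos: [477.5, -341.1, 50.4]
force: [0.2, -0.6, -0.1]
ee_pos: [478.2, -342.5, 51.4]
force: [0.4, -0.3, 0.2]
ee_pos: [477.7, -342.3, 48.7]
force: [-0.4, -0.1, -1.1]
ee_pos: [477.5, -342.2, 46.4]
force: [1.1, -0.4, 0.3]
ee_pos: [477.5, -342.1, 44.3]
force: [0.4, 1.3, 0.0]
ee_pos: [477.5, -342.2, 42.3]
force: [0.6, -0.2, -0.2]
ee_pos: [477.5, -342.2, 40.3]
force: [0.6, -0.3, -0.3]
```

```bash
for i in 1 2 3 4; do python3 -m crank '[[0,0,0.5,0],[0,0,1,0],[0,0,1,0]]' -|grep -E "pos|^force"; done
```

```text
ee_pos: [477.6, -342.2, 39.5]
force: [-0.6, 0.3, -0.7]
ee_pos: [477.6, -342.2, 38.5]
force: [-0.2, -0.1, 0.8]
ee_pos: [477.7, -342.3, 37.8]
force: [-0.0, 0.9, 2.4]
ee_pos: [477.7, -342.3, 36.7]
force: [-1.1, 0.4, 2.6]
```

```bash
for i in 1 2 3; do python3 -m crank '[[0,0,1,0],[0,0,2,0],[0,0,2,0]]' -|grep -E "pos|^force"; done; for i in 1 2 ; do python3 -m crank '[[0,0,0.5,0],[0,0,1,0],[0,0,1,0]]' -|grep -E "pos|^force"; done
```

```text
ee_pos: [477.7, -342.3, 34.5]
force: [-1.0, 0.0, 2.9]
ee_pos: [477.7, -342.3, 32.5]
force: [-1.4, 1.4, 4.0]
ee_pos: [477.7, -342.3, 30.5]
force: [-0.9, 1.0, 4.3]
ee_pos: [477.7, -342.3, 29.7]
force: [-0.4, 1.2, 5.1]
ee_pos: [477.7, -342.3, 28.8]
force: [-0.6, 1.3, 5.6]
```

The spring rise from 2.5 to 5.6 N over about 9 mm matches the catch. A quick look before pushing.

Run:
```python
from geo import *
from rig import capture
a=cv2.resize(capture("scene")["image"][102:202,262:382,::-1],None,fx=6,fy=6,interpolation=cv2.INTER_CUBIC)
cv2.imwrite("pics/press.png",a);go(-65,-40,28)
```

```text
own [-64.4 -45.5  28.8] shift [ 5.5 -0.7  0.8] turn -0.6 F [-2.   0.5  6.3] open 39.8 t 12.8167
```

View pics/press.png

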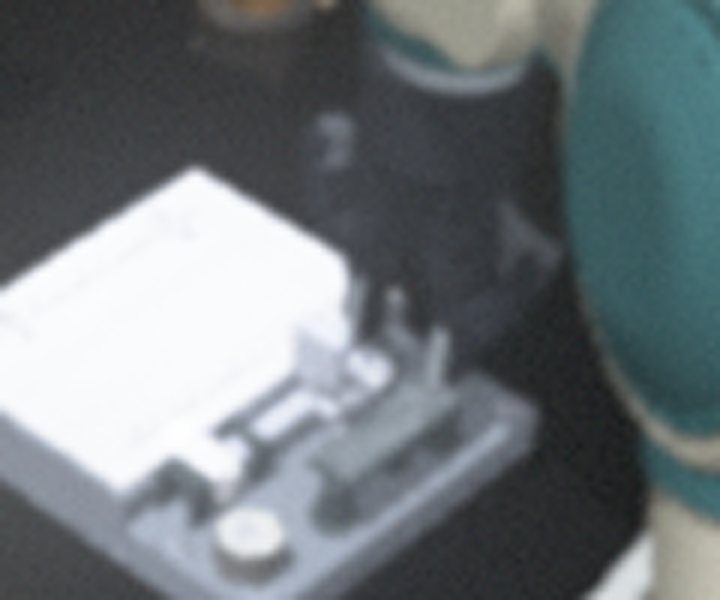

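The near finger is on the catch bar at about (435,385); the other stands behind the lug at about (357,320). Now I'll slide along +y.

```bash
python3 -m crank '[[3,0,0,0],[6,0,0,0],[9,0,0,0],[12,0,0,0],[12,0,0,0]]' -|grep -E "pos|^force"; for i in 1 2 3 ; do python3 -m crank '[[2,0,0,0],[4,0,0,0],[6,0,0,0],[8,0,0,0],[8,0,0,0]]' -|grep -E "pos|^force"; done; python3 -c "from geo import *;go(-65,-1,28)"
```

```text
ee_pos: [480.0, -331.3, 29.4]
force: [-0.1, -1.9, 5.5]
ee_pos: [481.1, -323.9, 29.5]
force: [-0.9, -2.9, 4.7]
ee_pos: [482.2, -316.0, 29.4]
force: [-0.5, -4.6, 6.0]
ee_pos: [483.4, -308.1, 29.4]
force: [-1.3, -3.9, 6.8]
own [-63.7 -10.8  29.4] shift [ 9.8 -1.4  1.4] turn -0.6 F [-1.3 -3.9  6.8] open 40.1 t 14.4833
```

```bash
python3 -m crank '[[2,0,0,0],[4,0,0,0],[6,0,0,0],[7,0,0,0],[7,0,0,0]]' -|grep -E "pos|^force"; for i in 1 2 3 4 ; do python3 -m crank '[[0.5,0,0,0],[1,0,0,0],[1,0,0,0]]' -|grep -E "pos|^force"; done
```

```text
ee_pos: [484.5, -301.3, 29.4]
force: [-0.7, -4.2, 5.0]
ee_pos: [484.6, -300.5, 29.4]
force: [-1.7, -4.6, 5.4]
ee_pos: [484.7, -299.5, 29.4]
force: [-2.1, -4.6, 5.2]
ee_pos: [484.9, -298.6, 29.5]
force: [-1.9, -5.0, 5.2]
ee_pos: [485.0, -298.0, 29.5]
force: [-1.5, -5.7, 4.5]
```

```bash
for i in 1 2 3; do python3 -m crank '[[0.5,0,0,0],[1,0,0,0],[1,0,0,0]]' -|grep -E "pos|^force"; done;python3 -c "from geo import *;go(-65,-1,28)"
```

```text
ee_pos: [485.0, -298.0, 29.5]
force: [-1.8, -9.7, 3.6]
ee_pos: [485.0, -297.9, 29.5]
force: [-3.1, -14.1, 3.3]
ee_pos: [485.0, -297.9, 29.5]
force: [-1.4, -18.6, 1.8]
own [-63.6  -0.5  29.5] shift [-0.5 -1.4  1.5] turn -0.8 F [ -1.4 -18.6   1.8] open 40.0 t 16.65
```

The side force has risen sharply at y ≈ -0.5 (expected -1), so the bolt is on its stop. Back off slightly, then lift.

```bash
python3 -m crank '[[-2,0,0,0],[-5,0,0,0],[-8,0,0,0],[-8,0,0,0]]' -|grep -E "pos|^force"; python3 -m crank '[[-1,0,-5,0],[-1,0,-20,0],[-1,0,-50,0],[-1,0,-90,0],[-1,0,-90,0]]' -|grep -E "pos|^force"
python3 -m crank '[[-40,0,0,0],[-80,0,0,0],[-120,0,0,0],[-120,0,0,0],[-120,0,0,0]]' -|grep -E "pos|^force"
python3 - <<'E'
from geo import *
from rig import capture
f=lambda n:cv2.resize(capture(n)["image"][off[n][1]:off[n][1]+105,off[n][0]:off[n][0]+120,::-1],(400,350),interpolation=cv2.INTER_CUBIC)
cv2.imwrite("pics/end.png",np.hstack([f("scene"),f("top")]))
E
```

```text
ee_pos: [484.5, -300.9, 28.9]
force: [-0.6, 1.8, 4.1]
ee_pos: [486.8, -303.8, 126.9]
force: [0.1, -0.4, 1.5]
ee_pos: [464.3, -421.9, 117.3]
force: [1.2, -0.1, -1.2]
```

View pics/end.png

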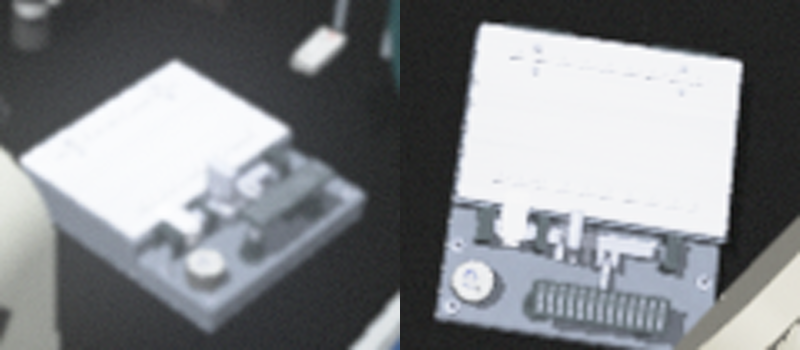

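The lid is flat. In the top panel the lug is at (575,230), about 30 mm along from its start, and the catch is back up at (600,305). Handing in.

```bash
python3 -m crank '[[0,0,0,0],[0,0,0,0],[0,0,0,0]]' - |grep -E "pos|^force"; python3 -c "
from rig import bot
print(bot.close_job())"
```

```text
ee_pos: [465.9, -419.5, 118.9]
force: [0.2, -0.0, 0.1]
the job is handed in; nothing more can be done
None
```

The job is handed in: in the last pictures the lid is shut, the bolt is home through the eye (lug moved about 30 mm) and the catch is back up, with the arm clear; no verdict was returned.

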